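# Lock the slim filter cartridge into the dust extractor

## Robot

A 6-joint arm with a two-finger parallel gripper is mounted at the origin on the work surface. World frame = base frame: x ahead of the robot, y to its left, z up, the work surface at z = 0. Lengths are in mm, angles in rad, forces in N, time in s.
With the tool pointing down it reaches from about 250 to 725 mm from the base axis. Payload 4 kg.
Tool frame: the origin (TCP) lies at the very end of the fingers, on their centre line; the grasp point (between the pads) lies 19 mm behind it (arm.grasp_offset is the distance from the TCP to the grasp point, in mm); z points along the fingers, y is the line along which they close (so a half turn about z gives the same grasp; the last joint's range is limited). The gripper opens to 85 mm and grips with 20 to 120 N. Pads are 22 mm wide; open, the fingers measure 114 mm over their backs; the gripper's body (76 mm by 85 mm) begins 54 mm behind the grasp point. The pads swing forward as they close: fully open they stand 13 mm farther back than shut.
Start: joints at [1.342, 0.241, 0.005, 1.335, 0, 1.571], TCP at [113.403, 486.969, 206.806] pointing down, gripper open.
Joint ranges: [-2.72, 2.72], [-1.05, 1.87], [-1.09, 1.28], [-1.99, 2.15], [-1.42, 1.44], [-3.14, 3.14]. Speed limits (rad/s): [2.79, 2.79, 3.14, 3.14, 3.14, 3.14].

## Interface

Orientations are given as a rotation vector (axis times angle).
In Python, from station import arm gives the robot as it stands. The module is installed in compiled form; this text tells all that it offers.
- The arm moves only by the tool drive_tool, never from a script. Its argument "moves" is a list of rows, each an object with "grip": the closure, from -1 (fully open) to 1 (shut); "linear": the shift along the tool's x, y, z as a fraction of full scale, a list of three; "twist": the turn, a rotation vector about the tool's x, y, z as a fraction of full scale, a list of three. A call has 1 to 20 rows; each row is the pose to reach, as a shift and turn from the pose commanded when the call began, along the tool's axes at that moment, turning the shorter way round; what a row does not reach only later rows make up. Full scale, the value 1, is 0.5 m for a shift and 360 degrees for a turn. A row lasts 1/8 s, in which the tool goes at most 62.5 mm and 10.7 degrees, less where a joint would pass 70% of its speed; a pose out of reach is approached as far as the arm can. A call with a number of a shift or a turn outside -1 to 1 is refused whole. A call with a gripper value outside its range is refused whole. The fingers move at their own pace and stop on an object; the grip force is fixed at half the most. Time passes only in rows, so rows that repeat a pose let the fingers close. It gives the time, the measured TCP pose, the force, the opening and the grip force at its end, in the units of the state.
- arm.observe(): the state, without advancing time (a new reading comes with each control period).
- arm.grab_frame(name): name is "side" or "top" or "wrist"; returns a dict with "image" (420x560x3 uint8, red, green, blue), "intrinsics" (3x3 intrinsics, pixels), "pose" (4x4, takes a point from camera to world coordinates). Camera axes: x right, y up, looking along -z (the intrinsics and any distortion apply to the point x, -y, -z); pixel columns grow to the right and rows downward; lengths in mm; the calibration is good to about 2 mm. A picture is of the moment at which its call begins. There is no depth.
- arm.sign_off(): hands the job in; it is judged then, once.
The state is a dict: "t": time; "q": joint angles; "qvel": joint speeds; "joint_torque": joint torques, N m; "eef_pos": TCP position; "orientation": TCP orientation; "wrist_force": force on the tool from outside, world axes, zero at the start; "ft_torque": the same for the moment, N m; "finger_gap": finger opening in mm; "grasp_force": force on a finger pad.
Only numpy, scipy, OpenCV 4.12 (cv2) and the standard library are available. Lean on these libraries where they do the work, as an engineer would, in place of code of your own. Each camera call takes 0.05 s, during which the arm holds its last target. There are 200 camera calls.

## Task

In this polishing workshop, fit the slim filter cartridge, the one with two side lugs, into the round port on top of the dust extractor's filter housing: lower it fully home with its lugs through the two slots, turn it a quarter turn clockwise (seen from above) so that it locks, and let go. Leave the wide filter where it is.

Things in the scene. Friction and masses are not known exactly. Their poses are not given: they have to be found in the camera images.
- cartridge: Slim filter cartridge, loose, 0.22 kg, upright: tan pleated, grey-topped cylinder 60 dia x 80 tall, foot tapers to 48 dia. On top a grip bar 56 long (along x), 16 thick (y), from 80 to 116 above the underside. Two lugs along +x and -x, in line with the bar, reach 46 from the axis, 12 wide, 40 to 50 above the underside. Same after a half turn. Origin: centre of underside, z up its axis. (mm)
- housing: Dust extractor's filter housing, fixed: grey metal box 220 x 220 mm, deck 88 mm high, a round aluminium port in the middle of its top. Origin: centre of the underside, below the port's centre; z up. Port floor 30 mm above the origin: the cartridge's foot rests there when home. Black louvres on the -x side, black pipe stub on the +x side.
- port (a point): Centre of the port's mouth at its rim, 92 mm above the bench; axes as the housing. Hole 68 mm dia in an 8 mm thick lip; two slots 28 mm wide reach 50 mm out along +x and -x for the lugs. When home the lugs have 4 mm free height under the lip. Turns only clockwise from above, freely, no spring; locked at 90 degrees (lugs along y), hard stop about 8 degrees further.
- wide_filter: Wide filter, loose, standing on the bench, the wrong one: a tan pleated, grey-topped cylinder 90 mm in diameter and 55 mm tall with a round knob 28 mm in diameter and 20 mm tall on top, no lugs. Origin: centre of the underside.
Not all that is in view belongs to the job. What is shaped like the cartridge but green is not meant.

How it is judged (in metres and radians):
On the way:
1. the cartridge is down in the port with its lugs below the lip (z of cartridge in the frame of housing below 0.036 m and horizontal distance between cartridge and port below 0.012 m), for 0.1 s.
At the end, for the whole second after the job is handed in: The slim cartridge rests released in the port: foot within 6 mm of the port's floor, within 12 mm of its centre, within 7 degrees of upright, lugs within 20 degrees of the locked quarter turn (along the housing's y). The wide filter is within 30 mm of where it was (all of step 1 and z of cartridge in the frame of housing above 0.025 m and angle between the x axis of cartridge and the y axis of housing, either way round below 0.35 rad and angle between cartridge's own z axis and vertical below 0.12 rad and linear speed of cartridge below 0.02 m/s and distance of wide_filter from where it was at the start of the episode below 0.03 m); the robot touches nothing.
It fails at once if the wide filter is shoved more than 30 mm from its place or picked up (distance of wide_filter from where it was at the start of the episode above 0.03 m).
It also fails if it takes over 45 s, if anything falls off the work surface, if the arm or the gripper's body presses on something with over 40 N, if the wrist force passes 120 N, or if a joint passes its speed limit or range.

## Working session

There is one attempt and no reset: what is moved stays moved. The work goes in short steps, Python scripts to look and compute and a tool call to move; the robot and the scene stay as the last step left them, time stands still between calls to the robot, and variables do not carry over. Pictures are saved under pics/ and viewed, at most 10 in all, crops included, and the job is handed in when it is done.

Besides the shell and the picture viewer there is one more tool, called after ">>>" by a JSON object that holds its "api" and its "payload", one argument or row to a line. drive_tool: Moves the arm, as the interface text tells. Its arguments: {"type":"object","properties":{"moves":{"type":"array","items":{"type":"object","properties":{"grip":{"type":"number"},"linear":{"type":"array","items":{"type":"number"}},"twist":{"type":"array","items":{"type":"number"}}}}}},"required":["moves"]}

```bash
mkdir -p pics; cat > h.py <<'E'
import numpy as np, cv2
from station import arm
def grab(n,f):
    d=arm.grab_frame(n); cv2.imwrite('pics/%s.png'%f,d['image'][:,:,::-1]); np.savez('pics/%s.npz'%f,**d); return d
def ray(d,u,v,z):
    K=np.array(d['intrinsics']);T=np.array(d['pose'])
    c=np.linalg.inv(K)@[u,v,1]; r=T[:3,:3]@[c[0],-c[1],-c[2]]; o=T[:3,3]
    return o+r*(z-o[2])/r[2]
def proj(d,p):
    K=np.array(d['intrinsics']);T=np.array(d['pose'])
    c=T[:3,:3].T@(np.array(p)-T[:3,3]); q=K@[c[0],-c[1],-c[2]]; return q[:2]/q[2]
E
python3 - <<'E'
from h import *
a=grab('top','top0');b=grab('side','side0')
print(a['pose'],a['intrinsics'],b['pose'])
print(arm.observe())
E
```

```text
[[ 2.22088805e-02  9.87779057e-01 -1.54270220e-01  3.87259767e+02]
 [-9.99292711e-01  2.66164719e-02  2.65639161e-02 -4.20204659e+01]
 [ 3.03454089e-02  1.53571152e-01  9.87671533e-01  8.72085727e+02]
 [ 0.00000000e+00  0.00000000e+00  0.00000000e+00  1.00000000e+00]] [[466.34010797   0.         282.7727653 ]
 [  0.         466.34010797 208.75039205]
 [  0.           0.           1.        ]] [[ 9.08607003e-01  2.11735475e-01 -3.60001949e-01  1.57466222e+02]
 [-4.17635525e-01  4.68304494e-01 -7.78634362e-01 -7.35899759e+02]
 [ 3.72601436e-03  8.57822237e-01  5.13932999e-01  5.56818414e+02]
 [ 0.00000000e+00  0.00000000e+00  0.00000000e+00  1.00000000e+00]]
{'t': 0.1, 'q': array([1.34201804e+00, 2.41358881e-01, 3.87642901e-03, 1.33517983e+00,
       1.74551709e-05, 1.57077852e+00]), 'qvel': array([-0.00215672, -0.00165279,  0.00207521,  0.00096085, -0.00263293,
       -0.00047564]), 'joint_torque': array([-8.61796207e-05, -3.73138404e+01,  2.53009969e+01,  1.08305784e-02,
        6.82779682e-05,  1.34948155e-05]), 'eef_pos': array([113.25340228, 486.39394453, 205.99806575]), 'orientation': array([-3.58526702e-01, -3.12083440e+00,  2.90853091e-03]), 'wrist_force': array([-0.04334157, -0.77162491, -0.10740516]), 'ft_torque': array([ 0.01768982, -0.04378494,  0.0112661 ]), 'grasp_force': 0.0, 'finger_gap': 85.42015470629732}
```

View pics/top0.png

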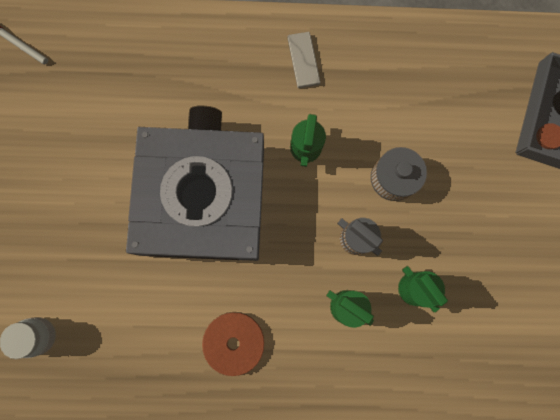

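View pics/side0.png

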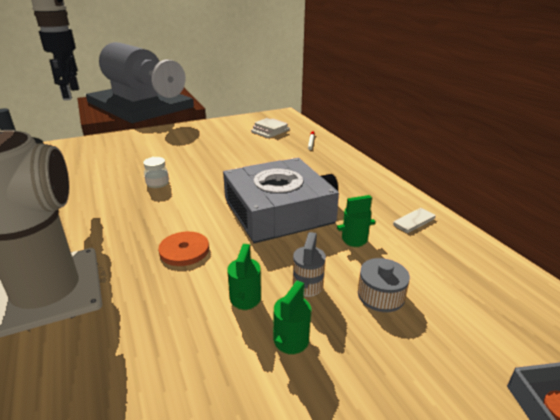

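Candidates in the top view:
- Grey-topped slim part at (361,237), tan pleats in the side view at (310,270). This is the cartridge: slim, with a bar and lugs, and not green.
- Green lookalikes at (308,140), (351,308) and (422,288). These are decoys.
- Wide filter at (400,174), with a round knob.

The port is at (196,191), with its slots running roughly vertically in the image. I'll confirm the cartridge in a crop.

```bash
python3 - <<'E'
from h import *
i=cv2.imread('pics/top0.png')
a=cv2.resize(i[190:290,310:410],(400,400),interpolation=cv2.INTER_CUBIC)
b=cv2.resize(i[145:245,145:245],(400,400),interpolation=cv2.INTER_CUBIC)
cv2.imwrite('pics/crop.png',np.hstack([a,b]))
d=np.load('pics/top0.npz')
print('cart bar ctr',ray(d,361,235,116),'wide knob',ray(d,403,170,75),'port',ray(d,196,191,92))
# housing deck corner screws
for p in [(145,135),(255,141),(249,250),(135,244)]: print(ray(d,*p,88))
E
```

```text
cart bar ctr [ 465.36453343 -191.28913173  116.        ] wide knob [ 586.78117839 -274.43207135   75.        ] port [535.56770097  84.6843288   92.        ]
[632.33830677 178.01753329  88.        ]
[627.59522387 -12.17397249  88.        ]
[438.27570379  -8.06807051  88.        ]
[443.65816794 181.86562363  88.        ]
```

View pics/crop.png

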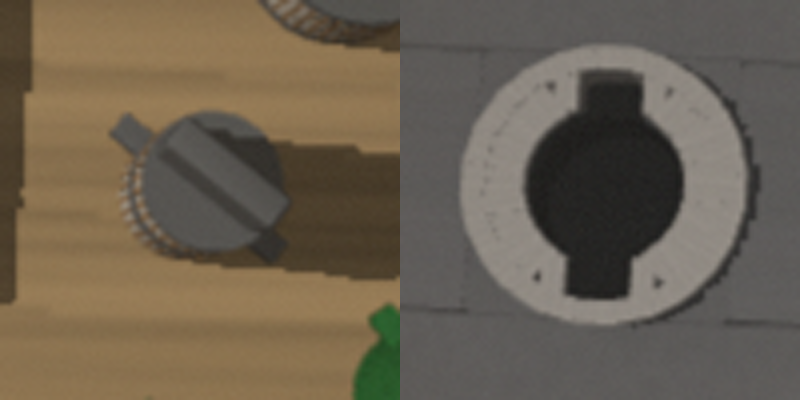

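The crop confirms it: a grey slim top with a bar, tan pleats, and lugs at crop (127,133) and (272,247). The port slots are at crop (610,90) and (598,280).

```bash
cat >> h.py <<'E'
from scipy.spatial.transform import Rotation as R
def go(p,psi):
    """moves values from the present pose to p with tool y at yaw psi (deg), tool down"""
    o=arm.observe(); R0=R.from_rotvec(o['orientation'])
    y=np.array([np.cos(np.radians(psi)),np.sin(np.radians(psi)),0]); z=np.array([0,0,-1.]); x=np.cross(y,z)
    Rt=R.from_matrix(np.c_[x,y,z])
    Y=R0.as_matrix()[:,1]
    print('now',o['eef_pos'].round(1),'psi',np.degrees(np.arctan2(Y[1],Y[0])).round(1),'t',o['t'],'gap',o['finger_gap'].round(1),'F',o['wrist_force'].round(1),'q6',o['q'][5].round(2))
    print('linear',(R0.inv().apply(np.array(p)-o['eef_pos'])/500).round(4),'twist',((R0.inv()*Rt).as_rotvec()/2/np.pi).round(4))
E
python3 - <<'E'
from h import *
d=np.load('pics/top0.npz')
f=lambda u,v,z:ray(d,310+u/4-.4,190+v/4-.4,z)
for n,p,q,z in [('bar',(177,137),(277,211),116),('lug',(127,133),(272,247),50)]:
    a,b=f(*p,z),f(*q,z);e=a-b;print(n,(a+b)/2,np.linalg.norm(e),np.degrees(np.arctan2(e[1],e[0])))
g=lambda u,v:ray(d,145+(u-400)/4-.4,145+v/4-.4,92)
a,b=g(611,70),g(598,300);e=a-b;print((a+b)/2,np.degrees(np.arctan2(e[1],e[0])),np.linalg.norm(e))
go([463,-191,230],142)
E
```

```text
bar [ 468.74181217 -200.06015421  116.        ] 50.435875677991525 54.37485236760245
lug [ 468.45545514 -201.4665615    50.        ] 81.1771027719509 52.718980410511065
[536.29411733  85.15852322  92.        ] -0.2558316283439077 99.23103995973918Traceback (most recent call last):
  File "<stdin>", line 8, in <module>
  File "h.py", line 19, in go
    print('now',o['eef_pos'].round(1),'psi',np.degrees(np.arctan2(Y[1],Y[0])).round(1),'t',o['t'],'gap',o['finger_gap'].round(1),'F',o['wrist_force'].round(1),'q6',o['q'][5].round(2))
                                                                                                        ^^^^^^^^^^^^^^^^^^^^^
AttributeError: 'float' object has no attribute 'round'
```

```bash
sed -i "s/o\['finger_gap'\].round(1)/round(float(o['finger_gap']),1)/" h.py; python3 - <<'E'
from h import *
go([400,200,240],120)
go([468.5,-200.5,240],143.5)
E
```

```text
now [113.3 486.4 206. ] psi 76.9 t 0.1 gap 85.4 F [-0.  -0.8 -0.1] q6 1.57
linear [-0.6884 -0.4279 -0.0672] twist [-3.000e-04 -1.000e-04 -1.197e-01]
now [113.3 486.4 206. ] psi 76.9 t 0.1 gap 85.4 F [-0.  -0.8 -0.1] q6 1.57
linear [-1.0035 -1.177  -0.0658] twist [-0.0003 -0.0002 -0.185 ]
```

>>> {"api": "drive_tool", "payload": {
  "moves": [
    {"grip": -1, "linear": [-0.688, -0.428, -0.067], "twist": [0, 0, -0.12]},
    {"grip": -1, "linear": [-0.688, -0.428, -0.067], "twist": [0, 0, -0.12]},
    {"grip": -1, "linear": [-0.688, -0.428, -0.067], "twist": [0, 0, -0.12]},
    {"grip": -1, "linear": [-0.688, -0.428, -0.067], "twist": [0, 0, -0.12]},
    {"grip": -1, "linear": [-0.688, -0.428, -0.067], "twist": [0, 0, -0.12]},
    {"grip": -1, "linear": [-0.688, -0.428, -0.067], "twist": [0, 0, -0.12]},
    {"grip": -1, "linear": [-0.688, -0.428, -0.067], "twist": [0, 0, -0.12]},
    {"grip": -1, "linear": [-0.688, -0.428, -0.067], "twist": [0, 0, -0.12]},
    {"grip": -1, "linear": [-0.688, -0.428, -0.067], "twist": [0, 0, -0.12]}
  ]
}}

```text
t: 1.23
eef_pos: [399.4, 200.3, 239.8]
orientation: [0.813, -3.033, -0.0]
wrist_force: [-0.2, 0.4, -0.2]
finger_gap: 85.2
grasp_force: 0.0
```

```bash
python3 - <<'E'
from h import *
go([468.5,-200.5,240],143.5)
E
```

```text
now [399.4 200.3 239.8] psi 120.0 t 1.225 gap 85.2 F [-0.2  0.4 -0.2] q6 -0.06
linear [ 2.815e-01 -7.631e-01 -5.000e-04] twist [ 0.0001 -0.0002 -0.0652]
```

>>> {"api": "drive_tool", "payload": {
  "moves": [
    {"grip": -1, "linear": [0.2815, -0.763, 0], "twist": [0, 0, -0.065]},
    {"grip": -1, "linear": [0.2815, -0.763, 0], "twist": [0, 0, -0.065]},
    {"grip": -1, "linear": [0.2815, -0.763, 0], "twist": [0, 0, -0.065]},
    {"grip": -1, "linear": [0.2815, -0.763, 0], "twist": [0, 0, -0.065]},
    {"grip": -1, "linear": [0.2815, -0.763, 0], "twist": [0, 0, -0.065]},
    {"grip": -1, "linear": [0.2815, -0.763, 0], "twist": [0, 0, -0.065]},
    {"grip": -1, "linear": [0.2815, -0.763, 0], "twist": [0, 0, -0.065]},
    {"grip": -1, "linear": [0.2815, -0.763, 0], "twist": [0, 0, -0.065]},
    {"grip": -1, "linear": [0.2815, -0.763, 0], "twist": [0, 0, -0.065]}
  ]
}}

```text
t: 2.35
eef_pos: [469.3, -198.2, 239.9]
orientation: [1.417, -2.803, -0.003]
wrist_force: [-0.7, -0.3, -0.2]
finger_gap: 85.5
grasp_force: 0.0
```

```bash
python3 - <<'E'
from h import *
d=grab('wrist','w1')
go([468.5,-200.5,84],143.5)
i=np.ascontiguousarray(d['image'][:,:,::-1])
for p in [(468.5,-200.5,116)]: print(proj(d,p))
E
```

```text
now [ 469.4 -197.9  240.1] psi 143.7 t 2.4 gap 85.5 F [ 0.8  0.8 -0.7] q6 -1.34
linear [ 0.0052 -0.002   0.3122] twist [0.0002 0.     0.0005]
[276.64017558 195.57499528]
```

View pics/w1.png

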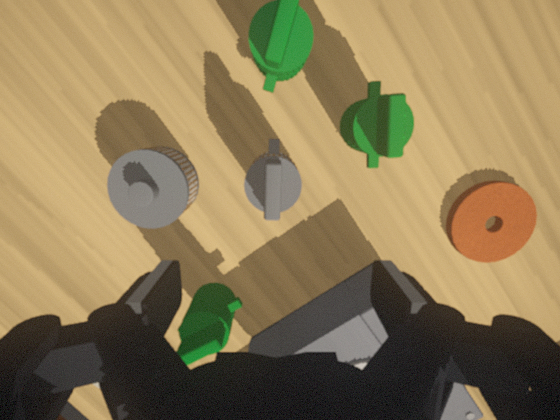

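The wrist view shows the cartridge bar running from about (274,158) to (272,219). The wide filter is at (150,190), and the green decoys are clear of the fingers.

```bash
python3 - <<'E'
from h import *
d=np.load('pics/w1.npz')
i=d['image'].astype(int)
a,b=ray(d,274,158,116),ray(d,272.5,219,116);e=a-b
print((a+b)/2,np.linalg.norm(e),np.degrees(np.arctan2(e[1],e[0])))
E
```

```text
[ 467.50000571 -207.22897337  116.        ] 57.9805098142514 -127.91925795732732
```

```bash
python3 - <<'E'
from h import *
d=np.load('pics/w1.npz')
g=d['image'].astype(int)
print(np.c_[np.arange(136,232),g[136:232,270:277].mean(1).astype(int)].reshape(-1,32).tolist())
c=cv2.resize(d['image'][130:240,220:330,::-1],(440,440),interpolation=cv2.INTER_CUBIC)
t=np.load('pics/top0.npz')['image'][205:265,330:390,::-1]
cv2.imwrite('pics/c2.png',np.hstack([c,cv2.resize(t,(360,440),interpolation=cv2.INTER_CUBIC)]))
print(d['pose'][:3,3])
E
```

```text
[[136, 129, 108, 72, 137, 125, 104, 69, 138, 118, 99, 72, 139, 98, 86, 72, 140, 95, 88, 80, 141, 95, 89, 80, 142, 95, 88, 80, 143, 96, 88, 79], [144, 95, 88, 80, 145, 96, 90, 82, 146, 97, 89, 81, 147, 95, 89, 79, 148, 96, 90, 81, 149, 94, 89, 79, 150, 96, 88, 80, 151, 95, 89, 80], [152, 93, 87, 78, 153, 98, 88, 77, 154, 107, 92, 74, 155, 107, 93, 75, 156, 97, 88, 78, 157, 92, 86, 77, 158, 92, 85, 77, 159, 87, 80, 71], [160, 83, 77, 66, 161, 85, 77, 68, 162, 87, 80, 71, 163, 95, 88, 80, 164, 110, 105, 97, 165, 128, 122, 116, 166, 137, 134, 127, 167, 139, 134, 129], [168, 138, 134, 128, 169, 137, 134, 127, 170, 138, 134, 127, 171, 136, 133, 127, 172, 139, 136, 129, 173, 138, 135, 127, 174, 138, 134, 128, 175, 138, 134, 128], [176, 139, 135, 128, 177, 140, 136, 128, 178, 138, 134, 127, 179, 138, 134, 127, 180, 139, 135, 129, 181, 139, 134, 128, 182, 139, 136, 127, 183, 138, 134, 128], [184, 139, 134, 128, 185, 140, 135, 128, 186, 140, 135, 130, 187, 140, 135, 128, 188, 139, 135, 129, 189, 140, 135, 128, 190, 140, 136, 129, 191, 141, 136, 130], [192, 141, 135, 130, 193, 140, 135, 128, 194, 141, 136, 131, 195, 142, 135, 130, 196, 141, 136, 129, 197, 142, 137, 130, 198, 141, 136, 130, 199, 139, 135, 129], [200, 141, 137, 130, 201, 141, 137, 130, 202, 140, 137, 130, 203, 141, 137, 131, 204, 142, 137, 130, 205, 141, 137, 130, 206, 141, 137, 129, 207, 143, 138, 132], [208, 141, 138, 129, 209, 141, 137, 129, 210, 142, 137, 131, 211, 142, 138, 131, 212, 142, 137, 131, 213, 142, 137, 130, 214, 142, 138, 131, 215, 141, 136, 130], [216, 143, 138, 131, 217, 142, 138, 132, 218, 142, 138, 133, 219, 157, 148, 135, 220, 185, 164, 133, 221, 207, 178, 128, 222, 209, 180, 124, 223, 209, 179, 124], [224, 210, 181, 127, 225, 209, 181, 125, 226, 210, 181, 127, 227, 210, 182, 127, 228, 210, 180, 126, 229, 209, 180, 127, 230, 209, 180, 126, 231, 208, 178, 124]]
[ 430.97739481 -253.37578869  407.1903058 ]
```

View pics/c2.png

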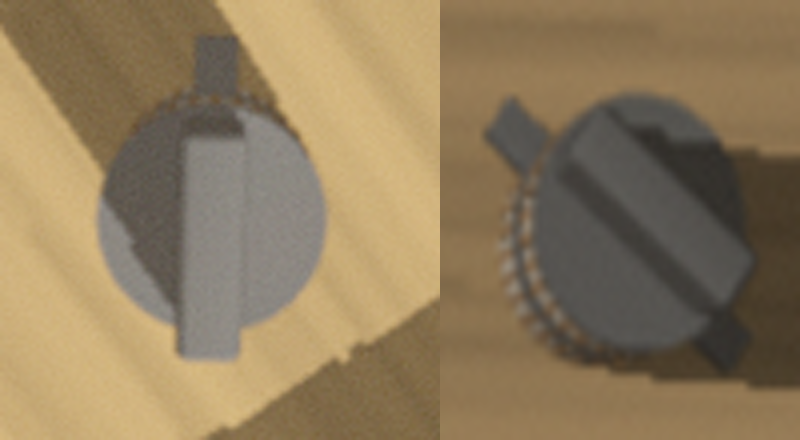

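The crops show the bar top more exactly. In the wrist view it spans rows 164 to 219.5, and in the top view its ends are at (354.5,223.7) and (379.5,244).

```bash
python3 - <<'E'
from h import *
for f,p,q in [('w1',(273.75,164),(272.2,219.5)),('top0',(354,223.2),(379,243.5))]:
    d=np.load('pics/%s.npz'%f)
    a,b=ray(d,*p,116),ray(d,*q,116);e=a-b
    print((a+b)/2,np.linalg.norm(e),np.degrees(np.arctan2(e[1],e[0])))
go([467,-203,84],143)
E
```

```text
[ 469.47473644 -204.99464971  116.        ] 53.04423128030999 -128.1159438334773
[ 468.34517747 -200.29875906  116.        ] 52.19666802312679 51.723853947033746
now [ 469.4 -197.9  240.1] psi 143.7 t 2.4 gap 85.5 F [ 0.8  0.8 -0.7] q6 -1.34
linear [ 0.011  -0.0026  0.3122] twist [0.0002 0.     0.0018]
```

>>> {"api": "drive_tool", "payload": {
  "moves": [
    {"grip": -1, "linear": [0.0034, -0.0038, 0.08], "twist": [0, 0, 0.004]},
    {"grip": -1, "linear": [0.0034, -0.0038, 0.14], "twist": [0, 0, 0.004]},
    {"grip": -1, "linear": [0.0034, -0.0038, 0.2], "twist": [0, 0, 0.004]},
    {"grip": -1, "linear": [0.0034, -0.0038, 0.25], "twist": [0, 0, 0.004]},
    {"grip": -1, "linear": [0.0034, -0.0038, 0.29], "twist": [0, 0, 0.004]},
    {"grip": -1, "linear": [0.0034, -0.0038, 0.31], "twist": [0, 0, 0.004]},
    {"grip": -1, "linear": [0.0034, -0.0038, 0.31], "twist": [0, 0, 0.004]},
    {"grip": -1, "linear": [0.0034, -0.0038, 0.31], "twist": [0, 0, 0.004]}
  ]
}}

```text
t: 3.4
eef_pos: [470.7, -202.4, 86.3]
orientation: [-1.379, 2.821, -0.002]
wrist_force: [0.4, -0.4, 0.1]
finger_gap: 85.1
grasp_force: 0.0
```

>>> {"api": "drive_tool", "payload": {
  "moves": [
    {"grip": 1, "linear": [0, 0, 0]},
    {"grip": 1, "linear": [0, 0, 0]},
    {"grip": 1, "linear": [0, 0, 0]},
    {"grip": 1, "linear": [0, 0, 0]},
    {"grip": 1, "linear": [0, 0, 0]},
    {"grip": 1, "linear": [0, 0, 0]},
    {"grip": 1, "linear": [0, 0, 0]},
    {"grip": 1, "linear": [0, 0, 0]}
  ]
}}

```text
invalid input at $.moves[0]: expected keys grip, linear, twist
```

>>> {"api": "drive_tool", "payload": {
  "moves": [
    {"grip": 1, "linear": [0, 0, 0], "twist": [0, 0, 0]},
    {"grip": 1, "linear": [0, 0, 0], "twist": [0, 0, 0]},
    {"grip": 1, "linear": [0, 0, 0], "twist": [0, 0, 0]},
    {"grip": 1, "linear": [0, 0, 0], "twist": [0, 0, 0]},
    {"grip": 1, "linear": [0, 0, 0], "twist": [0, 0, 0]},
    {"grip": 1, "linear": [0, 0, 0], "twist": [0, 0, 0]},
    {"grip": 1, "linear": [0, 0, 0], "twist": [0, 0, 0]},
    {"grip": 1, "linear": [0, 0, 0], "twist": [0, 0, 0]}
  ]
}}

```text
t: 4.4
eef_pos: [470.3, -202.8, 85.6]
orientation: [-1.378, 2.822, -0.001]
wrist_force: [0.9, -1.6, 2.8]
finger_gap: 13.8
grasp_force: 59.7
```

>>> {"api": "drive_tool", "payload": {
  "moves": [
    {"grip": 1, "linear": [0, 0, -0.08], "twist": [0, 0, 0]},
    {"grip": 1, "linear": [0, 0, -0.16], "twist": [0, 0, 0]},
    {"grip": 1, "linear": [0, 0, -0.25], "twist": [0, 0, 0]},
    {"grip": 1, "linear": [0, 0, -0.32], "twist": [0, 0, 0]},
    {"grip": 1, "linear": [0, 0, -0.32], "twist": [0, 0, 0]},
    {"grip": 1, "linear": [0, 0, -0.32], "twist": [0, 0, 0]}
  ]
}}

```text
t: 5.15
eef_pos: [468.9, -202.2, 243.5]
orientation: [1.378, -2.821, -0.004]
wrist_force: [-0.5, -0.2, -2.1]
finger_gap: 13.8
grasp_force: 59.1
```

```bash
python3 - <<'E'
from h import *
go([536,85,245],89)
E
```

```text
now [ 468.9 -202.2  243.5] psi 142.1 t 5.15 gap 13.8 F [-0.5 -0.2 -2.1] q6 -1.32
linear [-0.5354  0.2473 -0.0026] twist [ 0.0004 -0.0004  0.1474]
```

>>> {"api": "drive_tool", "payload": {
  "moves": [
    {"grip": 1, "linear": [-0.535, 0.247, 0], "twist": [0, 0, 0.147]},
    {"grip": 1, "linear": [-0.535, 0.247, 0], "twist": [0, 0, 0.147]},
    {"grip": 1, "linear": [-0.535, 0.247, 0], "twist": [0, 0, 0.147]},
    {"grip": 1, "linear": [-0.535, 0.247, 0], "twist": [0, 0, 0.147]},
    {"grip": 1, "linear": [-0.535, 0.247, 0], "twist": [0, 0, 0.147]},
    {"grip": 1, "linear": [-0.535, 0.247, 0], "twist": [0, 0, 0.147]},
    {"grip": 1, "linear": [-0.535, 0.247, 0], "twist": [0, 0, 0.147]},
    {"grip": 1, "linear": [-0.535, 0.247, 0], "twist": [0, 0, 0.147]},
    {"grip": 1, "linear": [-0.535, 0.247, 0], "twist": [0, 0, 0.147]}
  ]
}}

```text
t: 6.28
eef_pos: [536.7, 83.0, 244.9]
orientation: [-0.026, -3.141, 0.001]
wrist_force: [0.2, -0.9, -1.5]
finger_gap: 13.6
grasp_force: 59.1
```

```bash
python3 - <<'E'
from h import *
d=grab('wrist','w2'); s=grab('side','s2')
o=arm.observe(); print(o['eef_pos'])
go([536,85,180],89)
print('port in wrist',proj(d,(536,85,92)),'in side',proj(s,(536,85,92)))
c=cv2.resize(s['image'][90:240,200:360,::-1],(400,375),interpolation=cv2.INTER_CUBIC)
w=cv2.resize(d['image'][:,:,::-1],(400,300)); w=cv2.copyMakeBorder(w,0,75,0,0,cv2.BORDER_CONSTANT)
cv2.imwrite('pics/v2.png',np.hstack([w,c]))
E
```

```text
[536.91434084  83.14779682 245.31988553]
now [536.9  83.1 245.3] psi 89.1 t 6.375 gap 13.5 F [ 0.1 -0.7 -1. ] q6 0.17
linear [0.0019 0.0037 0.1306] twist [-0.     -0.      0.0001]
port in wrist [278.97288686 189.81525758] in side [277.93171547 178.48750017]
```

View pics/v2.png

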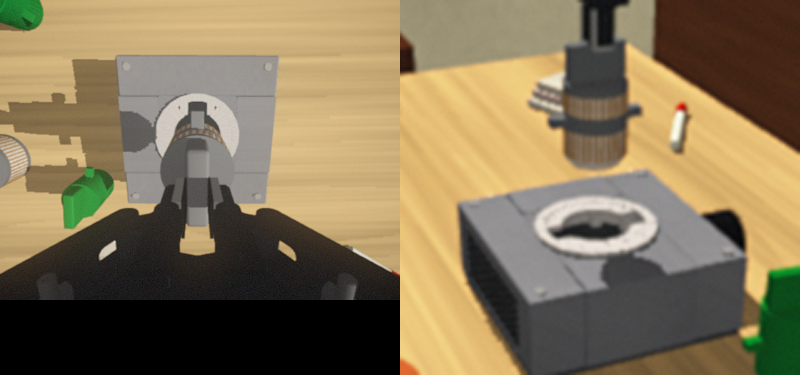

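The wrist view shows the cartridge gripped upright over the port. The bar spans about rows 150 to 226 (halved scale), with the housing screws at (126,67), (268,67), (252,196) and (135,198). The side view shows the lugs level.

```bash
python3 - <<'E'
from h import *
d=np.load('pics/w2.npz'); g=cv2.cvtColor(d['image'],cv2.COLOR_RGB2GRAY).astype(int)
print('bar col rows',[(r,int(g[r,274:282].mean())) for r in range(196,330,2)])
for r in (225,): print('row',r,[(c,int(g[r-3:r+4,c].mean())) for c in range(250,306,2)])
S=np.array([ray(d,u*1.4,v*1.4,88) for u,v in [(126,67),(268,67),(252,196),(135,198)]]);print(S.round(1),S.mean(0))
E
```

```text
bar col rows [(196, 81), (198, 80), (200, 79), (202, 79), (204, 80), (206, 82), (208, 83), (210, 104), (212, 122), (214, 128), (216, 137), (218, 138), (220, 137), (222, 136), (224, 137), (226, 138), (228, 137), (230, 138), (232, 138), (234, 137), (236, 138), (238, 137), (240, 137), (242, 137), (244, 138), (246, 138), (248, 124), (250, 82), (252, 85), (254, 82), (256, 83), (258, 83), (260, 84), (262, 85), (264, 85), (266, 83), (268, 85), (270, 83), (272, 84), (274, 81), (276, 83), (278, 84), (280, 82), (282, 83), (284, 83), (286, 83), (288, 81), (290, 112), (292, 139), (294, 138), (296, 139), (298, 139), (300, 139), (302, 139), (304, 139), (306, 139), (308, 139), (310, 139), (312, 138), (314, 137), (316, 132), (318, 167), (320, 173), (322, 175), (324, 170), (326, 170), (328, 178)]
row 225 [(250, 87), (252, 87), (254, 88), (256, 86), (258, 84), (260, 80), (262, 100), (264, 122), (266, 132), (268, 133), (270, 135), (272, 135), (274, 135), (276, 137), (278, 138), (280, 139), (282, 140), (284, 140), (286, 142), (288, 146), (290, 156), (292, 155), (294, 139), (296, 139), (298, 138), (300, 139), (302, 138), (304, 140)]
[[441.1 -12.4  88. ]
 [444.3 178.9  88. ]
 [634.7 166.4  88. ]
 [635.1 -17.6  88. ]] [538.80956476  78.85013568  88.        ]
```

```bash
python3 - <<'E'
from h import *
d=np.load('pics/w2.npz')
z=245.3+30.4
a,b=ray(d,277,211,z),ray(d,277,317,z);print(a,b,(a+b)/2,np.linalg.norm(a-b))
# port ring fit: bright pixels in wrist
im=cv2.cvtColor(d['image'],cv2.COLOR_RGB2HSV); m=((im[:,:,2]>165)&(im[:,:,1]<45)).astype(np.uint8)
m[250:]=0;m[:,:200]=0;m[:,350:]=0
n,l,st,ce=cv2.connectedComponentsWithStats(m)
k=1+np.argmax(st[1:,4]);print(st[k])
ys,xs=np.where(l==k)
# outer boundary: per-row extremes mapped to z=92, circle fit
P=[]
for r in np.unique(ys):
    if r>205: continue
    c=xs[ys==r];P+= [ray(d,c.min(),r,92)[:2],ray(d,c.max(),r,92)[:2]]
P=np.array(P);s=np.linalg.lstsq(np.c_[2*P,np.ones(len(P))],(P**2).sum(1),rcond=None)[0]
print('port',s[:2],np.sqrt(s[2]+s[0]**2+s[1]**2))
E
```

```text
[508.31363231  82.94312412 275.7       ] [562.31125655  82.07967654 275.7       ] [535.31244443  82.51140033 275.7       ] 54.00452726885729
[ 218  130  118   90 4322]
port [536.38407394  82.10090573] 59.80766870987105
```

>>> {"api": "drive_tool", "payload": {
  "moves": [
    {"grip": 1, "linear": [-0.0015, 0.0015, 0.05], "twist": [0, 0, 0]},
    {"grip": 1, "linear": [-0.0015, 0.0015, 0.1], "twist": [0, 0, 0]},
    {"grip": 1, "linear": [-0.0015, 0.0015, 0.13], "twist": [0, 0, 0]},
    {"grip": 1, "linear": [-0.0015, 0.0015, 0.155], "twist": [0, 0, 0]},
    {"grip": 1, "linear": [-0.0015, 0.0015, 0.18], "twist": [0, 0, 0]},
    {"grip": 1, "linear": [-0.0015, 0.0015, 0.18], "twist": [0, 0, 0]},
    {"grip": 1, "linear": [-0.0015, 0.0015, 0.18], "twist": [0, 0, 0]}
  ]
}}

```text
t: 7.25
eef_pos: [538.2, 85.1, 155.8]
orientation: [0.024, 3.141, 0.0]
wrist_force: [0.2, 0.1, -1.3]
finger_gap: 13.5
grasp_force: 59.1
```

>>> {"api": "drive_tool", "payload": {
  "moves": [
    {"grip": 1, "linear": [0.002, -0.002, 0.02], "twist": [0, 0, 0]},
    {"grip": 1, "linear": [0.002, -0.002, 0.035], "twist": [0, 0, 0]},
    {"grip": 1, "linear": [0.002, -0.002, 0.05], "twist": [0, 0, 0]},
    {"grip": 1, "linear": [0.002, -0.002, 0.06], "twist": [0, 0, 0]},
    {"grip": 1, "linear": [0.002, -0.002, 0.07], "twist": [0, 0, 0]},
    {"grip": 1, "linear": [0.002, -0.002, 0.07], "twist": [0, 0, 0]}
  ]
}}

```text
t: 8.0
eef_pos: [536.5, 84.0, 119.8]
orientation: [-0.024, -3.141, 0.0]
wrist_force: [-0.9, 0.5, -1.3]
finger_gap: 13.7
grasp_force: 59.1
```

Force is nearly zero and the foot is about 4 mm above the floor. Lowering the rest of the way.

>>> {"api": "drive_tool", "payload": {
  "moves": [
    {"grip": 1, "linear": [0, 0, 0.004], "twist": [0, 0, 0]},
    {"grip": 1, "linear": [0, 0, 0.007], "twist": [0, 0, 0]},
    {"grip": 1, "linear": [0, 0, 0.009], "twist": [0, 0, 0]},
    {"grip": 1, "linear": [0, 0, 0.009], "twist": [0, 0, 0]}
  ]
}}

```text
t: 8.5
eef_pos: [536.8, 84.0, 115.8]
orientation: [0.024, 3.141, -0.0]
wrist_force: [-0.3, 0.5, -1.5]
finger_gap: 13.8
grasp_force: 59.2
```

>>> {"api": "drive_tool", "payload": {
  "moves": [
    {"grip": 1, "linear": [0, 0, 0.001], "twist": [0, 0, 0.025]},
    {"grip": 1, "linear": [0, 0, 0.001], "twist": [0, 0, 0.05]},
    {"grip": 1, "linear": [0, 0, 0.001], "twist": [0, 0, 0.075]},
    {"grip": 1, "linear": [0, 0, 0.001], "twist": [0, 0, 0.1]},
    {"grip": 1, "linear": [0, 0, 0.001], "twist": [0, 0, 0.125]},
    {"grip": 1, "linear": [0, 0, 0.001], "twist": [0, 0, 0.15]},
    {"grip": 1, "linear": [0, 0, 0.001], "twist": [0, 0, 0.175]},
    {"grip": 1, "linear": [0, 0, 0.001], "twist": [0, 0, 0.2]},
    {"grip": 1, "linear": [0, 0, 0.001], "twist": [0, 0, 0.22]},
    {"grip": 1, "linear": [0, 0, 0.001], "twist": [0, 0, 0.24]},
    {"grip": 1, "linear": [0, 0, 0.001], "twist": [0, 0, 0.25]},
    {"grip": 1, "linear": [0, 0, 0.001], "twist": [0, 0, 0.25]},
    {"grip": 1, "linear": [0, 0, 0.001], "twist": [0, 0, 0.25]}
  ]
}}

```text
t: 10.12
eef_pos: [537.1, 84.1, 115.7]
orientation: [2.237, 2.205, 0.001]
wrist_force: [-0.8, -0.1, 1.1]
finger_gap: 13.6
grasp_force: 59.4
```

```bash
python3 - <<'E'
from h import *
d=grab('top','t3'); s=grab('side','s3')
go([536,85,115],-1)
c=cv2.resize(s['image'][90:240,200:360,::-1],(400,375),interpolation=cv2.INTER_CUBIC)
w=cv2.resize(d['image'][130:250,130:258,::-1],(400,375),interpolation=cv2.INTER_CUBIC)
cv2.imwrite('pics/v3.png',np.hstack([w,c]))
E
```

```text
now [537.1  84.1 115.6] psi -0.8 t 10.225 gap 13.6 F [0.1 0.7 0.6] q6 1.74
linear [ 0.0018 -0.0022  0.0013] twist [ 0.0001 -0.      0.0005]
```

View pics/v3.png

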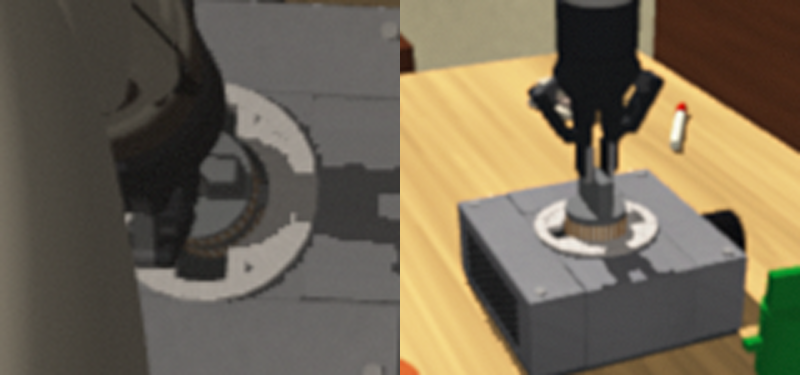

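The cartridge sits home and the slots look empty, so the lugs have turned under the lip. Next I'll release and back off.

>>> {"api": "drive_tool", "payload": {
  "moves": [
    {"grip": -1, "linear": [0, 0, 0], "twist": [0, 0, 0]},
    {"grip": -1, "linear": [0, 0, 0], "twist": [0, 0, 0]},
    {"grip": -1, "linear": [0, 0, 0], "twist": [0, 0, 0]},
    {"grip": -1, "linear": [0, 0, 0], "twist": [0, 0, 0]},
    {"grip": -1, "linear": [0, 0, 0], "twist": [0, 0, 0]},
    {"grip": -1, "linear": [0, 0, 0], "twist": [0, 0, 0]},
    {"grip": -1, "linear": [0, 0, 0], "twist": [0, 0, 0]},
    {"grip": -1, "linear": [0, 0, -0.05], "twist": [0, 0, 0]},
    {"grip": -1, "linear": [0, 0, -0.12], "twist": [0, 0, 0]},
    {"grip": -1, "linear": [0, 0, -0.24], "twist": [0, 0, 0]},
    {"grip": -1, "linear": [0, 0, -0.32], "twist": [0, 0, 0]},
    {"grip": -1, "linear": [0, 0, -0.32], "twist": [0, 0, 0]},
    {"grip": -1, "linear": [0, 0, -0.32], "twist": [0, 0, 0]}
  ]
}}

```text
t: 11.85
eef_pos: [536.5, 84.0, 274.7]
orientation: [-2.238, -2.204, 0.001]
wrist_force: [0.6, -0.1, 0.0]
finger_gap: 85.2
grasp_force: 0.0
```

```bash
python3 - <<'E'
from h import *
d=grab('wrist','w4'); s=grab('side','s4')
c=cv2.resize(s['image'][130:240,210:350,::-1],(400,314),interpolation=cv2.INTER_CUBIC)
w=cv2.resize(d['image'][:,:,::-1],(400,300)); w=cv2.copyMakeBorder(w,0,14,0,0,cv2.BORDER_CONSTANT)
cv2.imwrite('pics/v4.png',np.hstack([w,c]))
E
```

```text
(no output)
```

View pics/v4.png

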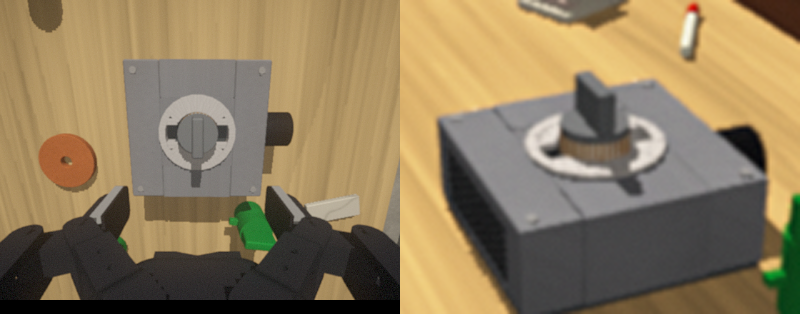

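The cartridge is upright in the port, with its bar at (197,137) at right angles to the empty slots at (171,133) and (222,133). The gripper is clear, so I'm handing in.

```bash
python3 -c "
from station import arm
print(arm.sign_off())"
```

```text
the job is handed in; nothing more can be done
None
```

The slim cartridge is home in the port, turned a quarter turn clockwise and released; the wide filter was not touched, and I handed the job in at about 12 s of the 45 s limit (the sign-off returned no verdict).

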